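# Clear the fixings case and prove its lid catch before carrying

## Task

The fixings case is about to be carried by the handle on its lid, so make sure the lid is really caught. Take the blue trigger clamp off the lid and lay it flat in the wooden tray (do not drop it in), then give the lid's handle a firm upward tug, about a kilogram's pull; if the lid gives, press it down until the red catch snaps over it and tug again, until it holds against the tug. Leave the lid shut and caught, and leave everything else on the bench where it is.

Things in the scene. Friction and masses are not known exactly. Their poses are not given: they have to be found in the camera images.
- case: Black fixings case, 250 mm deep (x), 280 wide (y), base 73 high, so heavy that it does not move. Origin: centre of its underside on the bench; z up; -x is its front, towards the robot, where the red catch is; the grey lid (250 x 280 plate, top face 85 mm above the bench when shut) hinges along y at the rear top edge.
- lid_angle (a joint): Lid angle, rad: 0 shut, growing as the front rises (0.01 lifts the handle 2.1 mm). The lid (0.3 kg) falls shut by its weight, but uncaught it rests on the catch's nose at about 0.03, front edge about 8 mm proud. To snap it past the catch press the handle down with about 15 N; the firm stop is at 0. A caught lid lies at 0 and a tug lifts it only about 0.005; the catch holds 25 N or more.
- lid_handle (a point): Centre of the black handle on the lid: a round bar 16 mm thick, clear for 98 mm of its length (y) between its feet. It is 30 mm above the lid's top face (22 mm of air under the bar), 115 mm above the bench when shut, 40 mm behind the lid's front edge. x points to the rear, y along the bar, z up. Can be pinched across the bar from above.
- lid_hinge (a point): Middle of the lid's hinge axis (along the case's y), 73 mm above the bench at the case's rear edge. Shut, the handle bar's centre is 210 mm in front of it and 42 mm above it.
- catch: Red sprung clip, 42 mm wide, at the middle of the case's front, top 90 mm above the bench. Its sloped nose snaps over the lid's lip when the lid is pressed home; it springs forward (case -x) by up to 6 mm. Its frame is the case's (same origin and axes) at rest. It need not be touched.
- lid: The grey lid, a plate 250 (x) x 280 (y) x 12 mm thick with the handle on it. Origin on the middle of its hinge axis, x to the rear (the plate reaches from x = -250 to 0). At the middle of its front edge is a small lip, 54 mm wide, which the catch holds down.
- clamp_grip (a point): Point on the blue trigger clamp's steel bar near its centre of mass, 15 mm above the clamp's underside. The clamp (about 0.4 kg) lies flat on the lid behind the handle. x along the bar to the fixed jaw, y to the jaws' open side, z up. The bar is 18 mm wide (y), 6 thick, with 12 mm of air under it, and clear for fingers on both sides from x = -40 to +60 mm: pinch it across from above.
- clamp: The same clamp, origin under the middle of its 230 mm bar (15 mm in -x from clamp_grip, at its underside), same axes. Outline here in mm: bar x -115 to 115; fixed jaw x 81 to 111, y -10 to 52; sliding body x -78 to -34, y -20 to 20, its jaw out to y 52 (x to -30), its black grip out to y -62 (x -74 to -34). 30 mm high.
- tray: Open wooden tray for clamps, fixed to the bench: outside 330 (x) x 170 (y) x 45 mm high, walls and floor 8 mm thick. Origin: centre of its underside; z up. A wood offcut lies across its +x end, leaving about 265 mm of its length free.
- offcut_mid (a point): Centre of a loose wood offcut, 34 x 75 x 30 mm high, lying across the +x end of the tray's floor. Bystander: leave it there.
- glue_mid (a point): Glue bottle (white with red cap), 56 mm across and 170 mm high, standing upright in front of the case; point half-way up, z up the bottle. Bystander: leave it.
- mug_mid (a point): White mug, 80 mm across, 95 mm high, its handle standing out about 30 mm, in front of the case; point half-way up, z up. Bystander: leave it.
- screws_mid (a point): Amber jar of screws with a steel lid, 66 mm across and 85 mm high, in front of the tray; point half-way up, z up. Bystander: leave it.
- tape_mid (a point): Yellow and black tape measure, 70 by 36 by 66 mm high, at the right; centre point. Bystander: leave it.
- screwdriver_mid (a point): Orange screwdriver, 200 mm long, lying at the near right; its middle. Bystander: leave it.
- battery_mid (a point): Black drill battery, 75 by 115 by 62 mm high, at the left; centre point. Bystander: leave it.

How it is judged:
By the outcome, as a careful person would: the job done as asked, in the order asked, and still so for the second after the job is handed in, with the robot touching nothing.
It also fails if it takes over 64 s, if anything falls off the work surface, if the arm or the gripper's body presses on something with over 40 N, if the wrist force passes 120 N, or if a joint passes its speed limit or range.

## Robot

A 7-joint arm with a two-finger parallel gripper is mounted at the origin on the work surface. World frame = base frame: x ahead of the robot, y to its left, z up, the work surface at z = 0. Lengths are in m, angles in degrees, forces in N, time in s.
With the tool pointing down it reaches from about 0.35 to 0.775 m from the base axis. Payload 3.1 kg.
Tool frame: the origin (TCP) lies on the centre line of the jaws, within the pads' length; the fingertips stand 17 mm ahead of it and the grasp point (between the pads) lies 2 mm behind it (robot.tip_reach is the distance from the TCP to the fingertips, in m); z points along the fingers, y is the line along which they close (so a half turn about z gives the same grasp; the last joint's range is limited). The gripper opens to 85 mm and grips with 20 to 120 N. Pads are 22 mm wide; open, the fingers measure 114 mm over their backs; the gripper's body (76 mm by 85 mm) begins 54 mm behind the grasp point. The pads swing forward as they close: fully open they stand 13 mm farther back than shut.
Start: joints at [-67.019, 17.813, 0.802, 86.603, -0.252, 75.585, -1.558], TCP at [0.236, 0.497, 0.248] pointing down, gripper open.
Joint ranges: [-154.91, 154.91], [-16.99, 109.72], [-72.82, 74.43], [7.12, 147.25], [-82.49, 262.49], [11.32, 116.49], [-174.64, 174.64]. Speed limits (degrees/s): [159.86, 159.86, 180, 180, 180, 180, 180].

## Interface

Orientations are given as [roll, pitch, yaw] about the fixed x, y, z axes, in that order (R = Rz(yaw) Ry(pitch) Rx(roll)).
In Python, from station import robot, fingers, vision, workorder, recognise gives the robot as it stands. Calls block until the motion is done:
- robot.move_to(position, orientation): joint-space move of the TCP to a pose.
- robot.line_to(position, orientation=None, velocity=0.15, f_stop=None): straight line of the TCP; orientation=None keeps the orientation; velocity is the mean speed in m/s. With f_stop (N) it stops when the force on the tool has changed by that much, and returns True; else False.
- robot.move_j(angles): joint-space move.
- fingers.gripper_to(opening, force=None): opening from 0.0 (shut) to 1.0 (fully open); force is the grip in N (None keeps the last); returns when the fingers have stopped.
- robot.pause(seconds).
- robot.inverse_kinematics(position, orientation): joint angles nearest the present ones, or None.
- vision.grab_frame(name): name is "scene" or "top"; returns the picture (480x640x3 uint8, red, green, blue); there is no depth.
- vision.calibration(name): a dict with "mtx" (3x3 intrinsics, pixels), "extrinsics" (4x4, takes a point from world to camera coordinates). Camera axes: x right, y up, looking along -z (the intrinsics and any distortion apply to the point x, -y, -z); pixel columns grow to the right and rows downward; lengths in m; the calibration is good to about 2 mm. A picture is of the moment at which its call begins. calibration takes no time and is no camera call.
A pose or a line that the arm cannot do raises robot.PlanningError and nothing moves.
- workorder.close_job(): hands the job in; it is judged then, once.
Trained networks look in the newest picture that a camera, given by its name, has taken for a name from the list of things; names that differ only in an ending like _2 or _b are one class to them, and where a whole thing is asked for, a point or a joint stands for the part that bears it (a point fixed in the world has none). Each returns a list of dicts, best first, with "p" (0 to 1); they miss things now and then, are a little off and sometimes report something else, mostly with a low value. They report only what shows in the picture. A call takes as long as a camera call.
- recognise(label, camera): "rect" ([centre column, centre row, width, height] in pixels, round what is visible of it).
Readings, each from a call of its own:
- robot.current_time_s(): time.
- robot.current_joint_positions(): joint angles.
- robot.current_dq(): joint speeds.
- robot.current_joint_torque(): joint torques, N m.
- robot.current_tool_pos(): TCP position.
- robot.current_eef_rot(): TCP orientation.
- robot.current_contact_force(): force on the tool from outside, world axes, zero at the start.
- robot.current_torque(): the same for the moment, N m.
- robot.current_finger_gap(): opening from 0.0 (shut) to 1.0 (fully open).
- robot.current_gripper_force(): force on a finger pad.
Only numpy, scipy, OpenCV 4.12 (cv2) and the standard library are available. Lean on these libraries where they do the work, as an engineer would, in place of code of your own. Each camera call takes 0.05 s, during which the arm holds its last target. There are 200 camera calls.

## Working session

There is one attempt and no reset: what is moved stays moved. The work goes in short steps, each a Python script; the robot and the scene stay as the last script left them, time stands still between calls to the robot, and variables do not carry over. Pictures are saved under pics/ and viewed, at most 10 in all, crops included, and the job is handed in when it is done.

```bash
mkdir -p pics; ls; python3 - <<'E'
from station import robot, fingers, vision, recognise
import cv2,numpy as np
for c in ("scene","top"):
    f=vision.grab_frame(c); cv2.imwrite(f"pics/{c}0.png",f[:,:,::-1])
    k=vision.calibration(c); print(c,{a:(np.round(b,4).tolist() if hasattr(b,'shape') or isinstance(b,list) else b) for a,b in k.items()})
    for n in ("case","lid_handle","lid","catch","clamp","clamp_grip","tray","offcut_mid","glue_mid","mug_mid","screws_mid","tape_mid","battery_mid"):
        r=recognise(n,c); print(n,[(np.round(d["rect"],1).tolist(),round(d["p"],2)) for d in r[:2]])
print(robot.current_time_s(), robot.current_eef_rot())
E
```

```text
pics
scene {'mtx': [[579.8235, 0.0, 310.8038], [0.0, 579.8235, 238.5951], [0.0, 0.0, 1.0]], 'extrinsics': [[0.5368, 0.8436, 0.0144, -0.3262], [-0.5385, 0.3295, 0.7755, 0.2122], [0.6494, -0.4241, 0.6312, -2.009], [0.0, 0.0, 0.0, 1.0]]}
case [([358.4, 236.9, 132.3, 100.5], 0.95), ([363.2, 227.1, 76.1, 40.0], 0.16)]
lid_handle [([360.7, 226.8, 123.2, 72.8], 0.71)]
lid [([359.7, 226.3, 124.4, 73.2], 0.64), ([139.2, 329.9, 23.8, 32.5], 0.32)]
catch [([359.7, 236.9, 126.6, 96.0], 0.41)]
clamp [([362.0, 225.1, 74.6, 41.9], 0.79)]
clamp_grip [([362.3, 225.6, 74.6, 42.5], 0.85), ([113.7, 279.6, 24.2, 43.7], 0.42)]
tray [([241.3, 291.9, 104.4, 106.5], 0.58), ([208.7, 233.8, 23.0, 30.3], 0.44)]
offcut_mid [([260.9, 314.6, 29.7, 20.4], 0.88)]
glue_mid [([339.3, 178.0, 13.4, 38.8], 0.61)]
mug_mid [([296.7, 203.6, 31.4, 42.9], 0.82), ([363.4, 226.2, 72.9, 41.5], 0.56)]
screws_mid [([209.8, 232.7, 26.0, 31.3], 0.56)]
tape_mid [([139.7, 326.3, 28.5, 34.8], 0.63), ([427.3, 203.6, 40.6, 26.5], 0.62)]
battery_mid [([426.6, 203.7, 39.4, 21.2], 0.92)]
top {'mtx': [[498.8704, 0.0, 312.449], [0.0, 498.8704
[... 265 characters left out ...]
6), ([242.0, 290.7, 20.6, 7.0], 0.41)]
lid [([246.2, 234.4, 118.3, 108.7], 0.57)]
catch [([241.8, 290.2, 17.7, 6.9], 0.58)]
clamp [([250.2, 220.4, 92.7, 42.1], 0.77)]
clamp_grip [([249.2, 220.2, 96.5, 43.1], 0.86)]
tray []
offcut_mid [([405.2, 191.9, 31.4, 14.6], 0.8)]
glue_mid [([216.2, 314.3, 29.7, 19.6], 0.67), ([136.1, 249.1, 55.3, 46.8], 0.35)]
mug_mid [([136.8, 248.1, 57.7, 47.5], 0.69), ([275.9, 327.8, 33.1, 45.2], 0.63)]
screws_mid [([400.0, 323.5, 34.2, 27.7], 0.69), ([242.2, 292.4, 18.7, 7.0], 0.53)]
tape_mid [([511.3, 233.3, 38.8, 25.6], 0.76), ([250.2, 219.8, 95.4, 42.5], 0.16)]
battery_mid [([135.9, 246.6, 55.8, 49.0], 0.72)]
1.4 [-1.79999873e+02 -3.78564603e-04  1.54634040e+02]
```

```bash
python3 - <<'E'
import cv2
a=cv2.imread("pics/top0.png"); cv2.imwrite("pics/top0c.png",cv2.resize(a[130:360,90:490],None,fx=2,fy=2,interpolation=cv2.INTER_CUBIC))
a=cv2.imread("pics/scene0.png"); cv2.imwrite("pics/scene0c.png",cv2.resize(a[140:370,100:460],None,fx=2.2,fy=2.2,interpolation=cv2.INTER_CUBIC))
E
```

```text
(no output)
```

View pics/top0c.png

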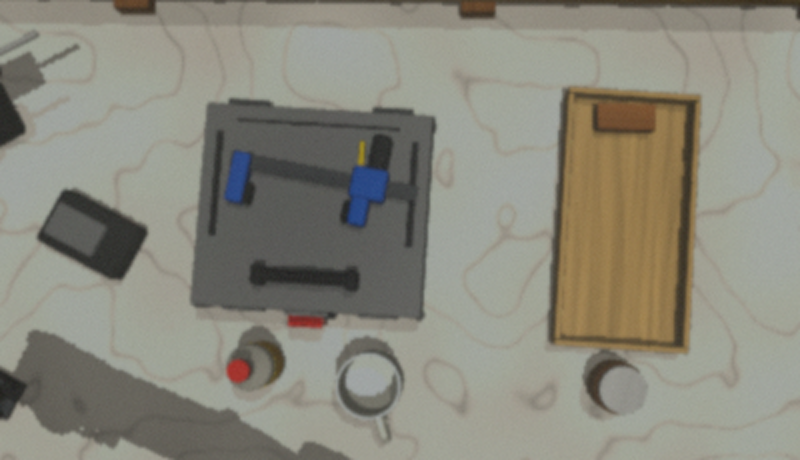

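View pics/scene0c.png

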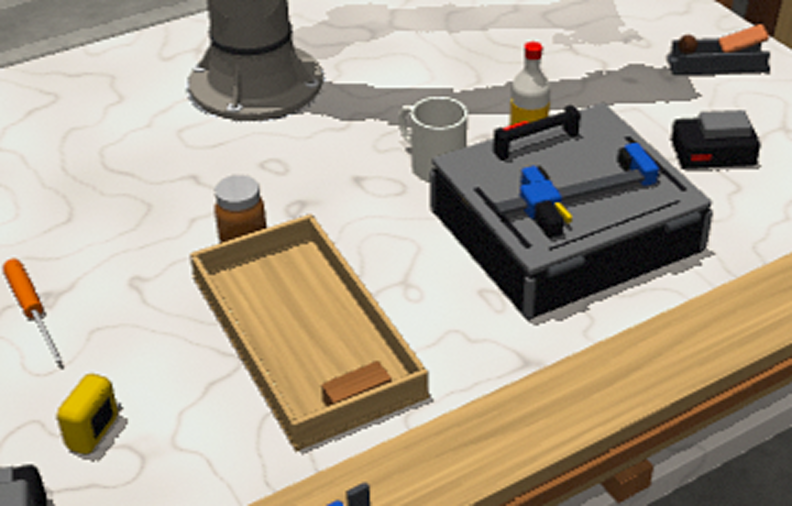

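```bash
cat > h.py <<'E'
import numpy as np
from station import robot, fingers, vision, workorder, recognise
from scipy.optimize import least_squares
def bp(cam,u,v,z):
    k=vision.calibration(cam);M=np.array(k["mtx"]);E=np.array(k["extrinsics"])
    d=E[:3,:3].T@np.array([(u-M[0,2])/M[0,0],-(v-M[1,2])/M[1,1],-1]);o=-E[:3,:3].T@E[:3,3]
    return o+d*(z-o[2])/d[2]
def crop(p,z): return bp("top",90+p[0]/2,130+p[1]/2,z)
def fit(local,world):   # planar pose x,y,yaw(deg)
    L=np.array(local,float);W=np.array(world)[:,:2]
    f=lambda q:(np.c_[np.cos(q[2])*L[:,0]-np.sin(q[2])*L[:,1],np.sin(q[2])*L[:,0]+np.cos(q[2])*L[:,1]]+q[:2]-W).ravel()
    s=min((least_squares(f,[*W.mean(0),a]) for a in (0,1.5,3,-1.5)),key=lambda r:r.cost)
    return s.x[:2],np.degrees(s.x[2]),np.round(s.fun.reshape(-1,2)*1000,1)
E
cat > m.py <<'E'
from h import *
print("lid",fit([(.125,.14),(.125,-.14),(-.125,-.14),(-.125,.14)],[crop((208,103),.085),crop((434,117),.085),crop((420,318),.088),crop((193,303),.088)]))
print("handle",fit([(0,.049),(0,-.049)],[crop((261,273),.12),crop((350,278),.12)]))
z=.085+.018
# clamp: bar near fixed jaw, bar right end (top z), fixed jaw centre/corners, body centre
print("clamp",fit([(-.115,0),(.08,0),(.096,.021),(-.056,0)],[crop((416,192),z),crop((254,167),z),crop((238,177),.115),crop((369,184),.115)]))
print("tray",fit([(.165,.085),(.165,-.085),(-.165,-.085),(-.165,.085)],[crop((566,88),.045),crop((700,97),.045),crop((687,351),.045),crop((550,342),.045)]))
print("offcut",crop((625,117),.038))
for n,p,zz in (("glue",(238,371),.17),("mug",(370,383),.095),("screws",(622,389),.085)): print(n,crop(p,zz))
E
python3 m.py
```

```text
lid (array([0.55009597, 0.19929986]), np.float64(-2.9494824008527734), array([[ 1.8,  0.2],
       [ 1.6, -0.8],
       [-1.4, -1.9],
       [-2. ,  2.4]]))
handle (array([0.46848997, 0.20307915]), np.float64(-2.563556547689504), array([[-0.2, -3.7],
       [ 0.2,  3.7]]))
clamp (array([0.58860772, 0.18836732]), np.float64(80.94784344530174), array([[-0.6,  0.6],
       [ 2. , -3. ],
       [-2.4, -0.4],
       [ 1. ,  2.9]]))
tray (array([ 0.54702802, -0.18954335]), np.float64(-3.29021557951771), array([[ 3.7, -0.6],
       [ 3.6,  0.4],
       [-3.9,  1. ],
       [-3.4, -0.8]]))
offcut [ 0.677758   -0.18995884  0.038     ]
glue [0.35904431 0.26981576 0.17      ]
mug [0.34120752 0.12653571 0.095     ]
screws [ 0.3366036  -0.17739631  0.085     ]
```

```bash
python3 - <<'E'
from h import *
g=[.591,.203]; o=[180,0,80.9]
print(robot.inverse_kinematics([*g,.2],o), robot.inverse_kinematics([*g,.2],[180,0,-99.1]),robot.inverse_kinematics([.538,-.184,.2],[180,0,-3.3]))
fingers.gripper_to(0.5)
robot.move_to([*g,.2],o)
print(robot.line_to([*g,.108],f_stop=6), robot.current_tool_pos())
fingers.gripper_to(0.0,60)
print(robot.current_finger_gap(),robot.current_gripper_force(),robot.current_contact_force())
print(robot.line_to([*g,.135],velocity=.08)); robot.pause(.2)
print(robot.current_finger_gap(),robot.current_contact_force(),robot.current_torque(),robot.current_time_s())
import cv2
for c in("scene","top"):
    cv2.imwrite(f"pics/{c}1.png",vision.grab_frame(c)[:,:,::-1])
a=cv2.imread("pics/top1.png")[160:320,160:320];b=cv2.imread("pics/scene1.png")[140:300,280:440]
cv2.imwrite("pics/c1.png",cv2.resize(np.hstack([a,b]),None,fx=2.5,fy=2.5,interpolation=cv2.INTER_CUBIC))
E
```

```text
[-37.25035263  29.62651741  25.91463161  79.05772148 -12.97223223
  74.24359873 -19.87337366] [-19.79746798  28.25121696  -1.10397297  78.24080092   0.54493339
  73.51312197 149.97538253] [-20.9536571   29.92490933  56.41729049  89.56990524 -25.56641215
  74.36973618 -54.36477419]
False [0.59167757 0.20352754 0.10899733]
0.18874031237902059 58.77070053946227 [-0.66918945  0.38176735  4.83569802]
False
0.19205335545849594 [-0.62563339 -0.06538458 -3.94086056] [ 0.0265425  -0.07260752 -0.07516191] 5.4
```

View pics/c1.png

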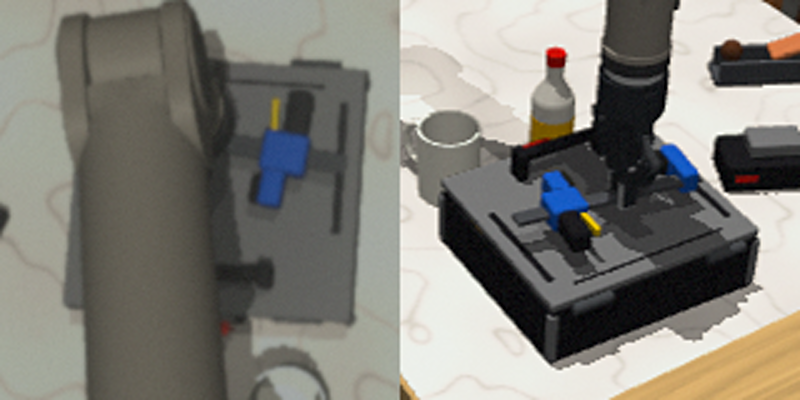

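```bash
python3 - <<'E'
from h import *
import cv2
p=[.537,-.184]; o=[180,0,-3.3]
robot.line_to([.591,.203,.22],velocity=.2)
robot.move_to([*p,.2],o)
robot.line_to([*p,.085],velocity=.15)
cv2.imwrite("pics/scene2.png",vision.grab_frame("scene")[:,:,::-1]);cv2.imwrite("pics/top2.png",vision.grab_frame("top")[:,:,::-1])
print(robot.current_tool_pos(),robot.current_eef_rot(),robot.current_contact_force(),robot.current_time_s())
a=cv2.imread("pics/top2.png")[160:320,340:500];b=cv2.imread("pics/scene2.png")[210:370,160:320]
cv2.imwrite("pics/c2.png",cv2.resize(np.hstack([a,b]),None,fx=2.5,fy=2.5,interpolation=cv2.INTER_CUBIC))
E
```

```text
[ 0.53810433 -0.18457539  0.08641276] [ 1.79953229e+02 -1.62973173e-01 -3.28798039e+00] [-0.47826295 -0.32079683 -4.83674574] 8.55
```

View pics/c2.png

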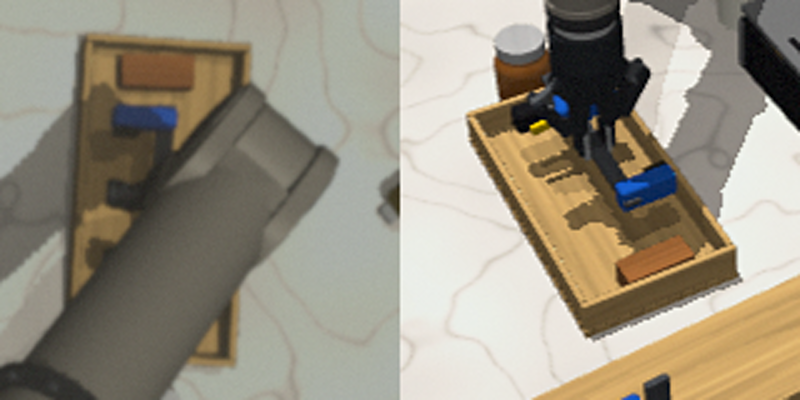

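```bash
python3 - <<'E'
from h import *
c=lambda u,v,z: bp("top",340+u/2.5,160+v/2.5,z).round(4)
print("jaw ctr",c(145,117,.093),"upper edge",c(145,105,.093),"offcut lower",c(155,89,.038), "wall L",c(80,120,.045),"jaw L",c(113,116,.093))
p=np.array(robot.current_tool_pos())
hit=robot.line_to([p[0],p[1],.022],velocity=.05,f_stop=4)
robot.pause(.1);q=robot.current_tool_pos()
print(hit,q,robot.current_contact_force(),robot.current_time_s())
E
```

```text
jaw ctr [ 0.6221 -0.1689  0.093 ] upper edge [ 0.6339 -0.1689  0.093 ] offcut lower [ 0.6594 -0.1887  0.038 ] wall L [ 0.6255 -0.1112  0.045 ] jaw L [ 0.6227 -0.1377  0.093 ]
True [ 0.53748803 -0.1842708   0.03048914] [-0.54173562  1.83709052  4.69491284] 9.6417
```

```bash
python3 - <<'E'
from h import *
import cv2
fingers.gripper_to(0.45); p=robot.current_tool_pos()
print(robot.current_contact_force())
robot.line_to([p[0],p[1],.2],velocity=.15)
hx,hy=.467,.2037
fingers.gripper_to(0.55)
robot.move_to([hx,hy,.22],[180,0,87])   # tool y along world -x: pinch across bar
print(robot.current_tool_pos(),robot.current_joint_positions(),robot.current_time_s())
for c in("scene","top"): cv2.imwrite(f"pics/{c}3.png",vision.grab_frame(c)[:,:,::-1])
for n in("clamp","lid_handle"): print(n,recognise(n,"top")[:2])
a=cv2.imread("pics/top3.png")[160:320,340:500];b=cv2.imread("pics/scene3.png")[210:370,160:320];c=cv2.imread("pics/scene3.png")[140:300,280:440]
cv2.imwrite("pics/c3.png",cv2.resize(np.hstack([a,b,c]),None,fx=1.66,fy=1.66,interpolation=cv2.INTER_CUBIC))
E
```

```text
[-0.16971661  0.85438777  0.9420553 ]
[0.46781568 0.20181374 0.22011623] [-58.65314035  16.65905794  41.99330788  96.73276384 -11.62989888
  71.07371478 -17.26995458] 12.9833
clamp [{'rect': [399.2, 250.2, 43.6, 89.0], 'p': 0.75}]
lid_handle [{'rect': [249.2, 236.2, 114.0, 102.5], 'p': 0.94}]
```

View pics/c3.png

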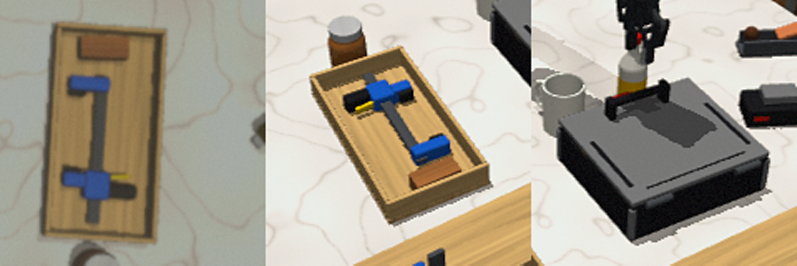

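```bash
cat >> h.py <<'E'
def st(m): print(m,np.round(robot.current_tool_pos(),4),np.round(robot.current_contact_force(),2),round(robot.current_finger_gap(),3),round(robot.current_time_s(),2),flush=True)
def mv(dz,f,v=.03):
    p=np.array(robot.current_tool_pos()); p[2]+=dz
    h=robot.line_to(p,velocity=v,f_stop=f); robot.pause(.1); st(f"{dz} {h}"); return h
E
python3 - <<'E'
from h import *
p=[.467,.2037]
robot.line_to([*p,.118],velocity=.12,f_stop=6); st("down")
fingers.gripper_to(0,80); robot.pause(.2); st("grip")
mv(.02,10)
E
```

```text
down [0.4677 0.2039 0.1187] [-0.08 -0.23  0.28] 0.551 14.18
grip [0.4667 0.204  0.1186] [-3.52 -0.71  5.75] 0.164 14.78
0.02 True [0.4668 0.2039 0.1195] [ 3.36  0.98 -2.59] 0.163 15.18
```

```bash
python3 - <<'E'
from h import *
for i in range(5):
    mv(.012,8)
    if robot.current_contact_force()[2]<-9.5 or robot.current_tool_pos()[2]>.13: break
E
```

```text
0.012 True [0.4692 0.2039 0.1294] [ 4.23  1.1  -5.2 ] 0.163 15.68
0.012 False [0.4731 0.2036 0.1424] [ 8.56  0.32 -3.79] 0.16 16.3
```

```bash
python3 - <<'E'
from h import *
robot.line_to([.467,.2039,.121],velocity=.05); robot.pause(.1); st("back")
h=robot.line_to([.4655,.2039,.105],velocity=.02,f_stop=22); st(h); robot.pause(.2); st("pressed")
E
```

```text
back [0.4667 0.2039 0.1207] [ 2.44  0.18 -3.15] 0.163 16.96
True [0.4654 0.204  0.1142] [-2.54 -1.19  6.75] 0.158 17.47
pressed [0.4654 0.204  0.1142] [-1.73  0.06  6.58] 0.154 17.67
```

```bash
python3 - <<'E'
from h import *
robot.line_to([.465,.2039,.100],velocity=.02,f_stop=18); robot.pause(.2); st("press2")
f=robot.current_contact_force()[2]
mv(.012,f+10,.02)
E
```

```text
press2 [0.4654 0.204  0.1142] [-1.71 -0.44  6.41] 0.157 18.17
0.012 True [0.4655 0.204  0.1153] [ 0.17 -0.1  -2.41] 0.157 18.59
```

```bash
python3 - <<'E'
from h import *
for dz in (.117,.118,.119,.120,.121,.123):
    h=robot.line_to([.4655,.204,dz],velocity=.02,f_stop=14); robot.pause(.25); st((dz,h))
    if h or robot.current_contact_force()[2]<-11 or robot.current_tool_pos()[2]>.1185: break
E
```

```text
(0.117, False) [0.4656 0.2039 0.1159] [  5.97   0.79 -12.68] 0.16 19.09
```

```bash
python3 - <<'E'
from h import *
import cv2
robot.pause(.6); st("hold")
robot.line_to([.4655,.204,.1148],velocity=.02); robot.pause(.1); st("neutral")
fingers.gripper_to(0.6); st("open")
robot.line_to([.4655,.204,.25],velocity=.15)
robot.move_j([-67.019,17.813,.802,86.603,-.252,75.585,-1.558])
st("home")
for c in("scene","top"): cv2.imwrite(f"pics/{c}4.png",vision.grab_frame(c)[:,:,::-1])
for i in (0,4):
    t=cv2.imread(f"pics/top{i}.png"); print(i,t.shape)
a=cv2.imread("pics/top4.png")[130:360,90:490];b=cv2.imread("pics/scene4.png")[140:370,100:460]
cv2.imwrite("pics/c4.png",cv2.resize(np.vstack([a,cv2.copyMakeBorder(b,0,0,0,40,0)]),None,fx=1.3,fy=1.3,interpolation=cv2.INTER_CUBIC))
E
```

```text
hold [0.4656 0.2039 0.1159] [  5.29   1.46 -12.81] 0.157 19.69
neutral [0.4656 0.204  0.1153] [ 0.52  0.19 -0.91] 0.16 20.05
open [0.4653 0.204  0.1148] [-0.21  0.43 -0.39] 0.599 20.5
home [0.2377 0.4957 0.248 ] [ 1.68 -0.06  0.81] 0.599 22.94
0 (480, 640, 3)
4 (480, 640, 3)
```

View pics/c4.png

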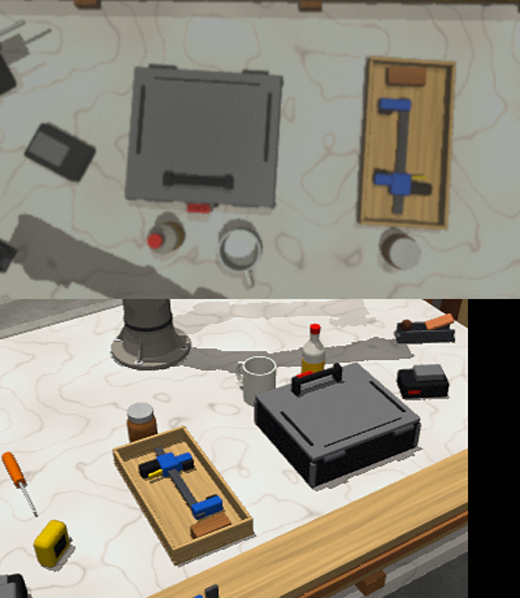

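The picture shows the clamp lying flat in the tray, the lid shut, and the bystanders where they were. The lid held a 12.8 N tug with under 2 mm of lift, so I'm handing the job in.

```bash
python3 -c "
from station import workorder
print(workorder.close_job())"
```

```text
the job is handed in; nothing more can be done
None
```

The blue clamp lies flat in the tray; the lid gave on the first tug, so I pressed it down until it caught, it then held a sustained pull of about 12.8 N, and I handed the job in.

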